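Lock the engraver's stop post with its second nut

TASK

One of the two stop posts on the engraving bench still has its upper nut standing clear of the lower nut. Run that upper nut down its thread onto the lower nut, then tighten it firmly against the lower nut so that the pair is locked, but not so hard that the lower nut is dragged round off its setting. Leave the other post, whose nuts are already locked together, and the other things on the bench alone.

Things in the scene. Friction and masses are not known exactly. Their poses are not given: they have to be found in the camera images.
- upper_nut: The nut to run down and tighten, on the open post: plain steel hexagon, 36 mm across flats, 41.6 mm across corners, 24 mm tall, 6 to 10 mm clear of the lower nut at the start. Origin at its centre (half-way up, on the stud's axis); z up; one pair of flats faces its +y and -y, the others 60 degrees on. It cannot come off the stud and stays where it is left.
- stud_top (a point): Top of the open post's upright 20 mm threaded stud, on its axis, 116 mm above the table; it stands 20 to 31 mm proud of the upper nut. Right-hand steep multi-start thread, lead 10 mm: turning the upper nut clockwise seen from above brings it down 1.6 mm per radian, against a free-running torque of 0.05 to 0.1 N m. It takes 4 to 6 radians to meet the lower nut.
- seat (a point): Centre of the lower nut's top face, 61 mm above the table. When the upper nut meets it (centre 73 mm above the table) the turning torque jumps to about 0.3 N m, then climbs by about 0.7 N m per radian, the grip's give apart. Firmly tight: from 0.4 N m; a good aim is 0.45 to 0.55 N m; at 0.7 to 0.8 N m it climbs no more: the lower nut is being dragged round.
- lower_nut: The nut below it on the same post, which keeps the stop's setting: plain steel hexagon, 30 mm across flats (34.6 mm across corners), 16 mm tall, underside 45 mm and top 61 mm above the table. Origin at its centre; z up. It sits stiffly on the thread and must not be turned.
- lower_nut_corner (a point): A corner of the lower nut's top edge, 17.3 mm from the stud's axis, in the lower nut's +x direction; it moves 17 mm per radian that the lower nut is turned.
- locked_post: The other stop post, exactly alike but already locked: its upper nut rests on its lower nut with no gap. To be left alone. Origin at the centre of the underside of its foot: 80 x 80 mm square, 22 mm high, with a boss up to 32 mm; the stud's top is 116 mm above the table.
- open_post: The foot and stud of the post to be worked on, same sizes, bolted down. Origin at the centre of the underside of the 80 x 80 mm foot, on the stud's axis; x and y along the foot's sides.
- die_bar: Bystander: steel bar 150 x 36 x 22 mm lying between the posts, with four round copper seal blanks on it. Origin at the centre of its underside.
- collar: Bystander: brass ring, 42 mm across, 16 mm high, near the robot. Origin at the centre of its underside.
- v_block: Bystander: dark steel V-block, 50 x 50 mm, 38 mm high. Origin at the centre of its underside.
- cutter_tin: Bystander: plain metal tin, 52 mm across, 62 mm high. Origin at the centre of its underside.
- spanner: Bystander: spanner lying flat at the left side; not needed here.
- bench_brush: Bystander: hand brush lying at the right side.
There are look-alikes about, which are no part of the job. Leave any green, red or yellow look-alike of the open_post alone.

How it is judged:
By the outcome, as a careful person would: the job done as asked, in the order asked, and still so for the second after the job is handed in, with the robot touching nothing.
It also fails if it takes over 72 s, if anything falls off the work surface, if the arm or the gripper's body presses on something with over 40 N, if the wrist force passes 120 N, or if a joint passes its speed limit or range.

ROBOT

A 7-joint arm with a two-finger parallel gripper is mounted at the origin on the work surface. World frame = base frame: x ahead of the robot, y to its left, z up, the work surface at z = 0. Lengths are in m, angles in rad, forces in N, time in s.
With the tool pointing down it reaches from about 0.4 to 0.85 m from the base axis. Payload 10.4 kg.
Tool frame: the origin (TCP) lies between the finger pads; the fingertips stand 17 mm ahead of it and the grasp point (between the pads) lies 2 mm behind it; x points along the fingers, y is the direction in which the jaws open and shut, and the axes are right-handed (so a half turn about x gives the same grasp; the last joint's range is limited). The gripper opens to 87 mm and grips with 3 to 60 N. Pads are 19 mm wide; open, the fingers measure 117 mm over their backs; the gripper's body (75 mm by 190 mm) begins 51 mm behind the grasp point.
Start: joints at [-1.353, 0.332, -0.065, 1.46, 0.022, 1.35, -0.088], TCP at [0.149, 0.607, 0.24] pointing down, gripper open.
Joint ranges: [-2.6, 2.6], [-0.5, 2.12], [-1.47, 1.34], [0.16, 2.42], [-1.27, 4.41], [0.06, 2.06], [-2.6, 2.6]. Speed limits (rad/s): [2.22, 2.22, 2.79, 2.79, 3.14, 3.14, 3.14].

INTERFACE

Orientations are given as a unit quaternion [x, y, z, w].
In Python, from bench import r, optics, close_job gives the robot as it stands.
- The arm moves only by the shell command python3 -m inch 'ROWS' [OPENING] [FORCE]. ROWS is JSON, a list of rows, each an object with "translation": the shift along the tool's x, y, z in cm, a list of three; "spin": the turn about the tool's x in degrees. In form: [{"translation": [tx, ty, tz], "spin": spin}, ...]. A call has 1 to 20 rows; each row shifts and turns the pose as measured when the row begins, along the tool's axes as they then stand; what a row does not reach is not made up. A row lasts 1/8 s, in which the tool goes at most 62.5 mm and 10.7 degrees, less where a joint would pass 70% of its speed; a pose out of reach is approached as far as the arm can. A call is refused whole if a number of a shift passes 6.25 or a number of a turn 10.7, either way. A call with a gripper value outside its range is refused whole. OPENING is the closure, from 0 (fully open) to 1 (shut), set as the call begins (- or left out, the last holds). The fingers move at their own pace and stop on an object; FORCE is the grip in N (left out, the last holds). Time passes only in rows, so rows that do not move let the fingers close. It gives the time, the measured TCP pose, the force and the opening at its end, in the units of the state.
- r.read_state(): the state, without advancing time (a new reading comes with each control period).
- optics.camera(name): name is "side" or "top"; returns the picture (480x640x3 uint8, red, green, blue); there is no depth.
- optics.camera_model(name): a dict with "camera_matrix" (3x3 intrinsics, pixels), "world_from_camera" (4x4, takes a point from camera to world coordinates). Camera axes: x right, y down, z forward; pixel columns grow to the right and rows downward; lengths in m; the calibration is good to about 2 mm. A picture is of the moment at which its call begins. camera_model takes no time and is no camera call.
- close_job(): hands the job in, once; it reports no verdict.
The state is a dict: "time": time; "joint_positions": joint angles; "joint_vel": joint speeds; "joint_torque": joint torques, N m; "ee_pos": TCP position; "eef_rot": TCP orientation; "ft_force": force on the tool from outside, world axes, zero at the start; "torque": the same for the moment, N m; "width": finger opening in m.
Only numpy, scipy, OpenCV 4.12 (cv2) and the standard library are available. Lean on these libraries where they do the work, as an engineer would, in place of code of your own. Each camera call takes 0.05 s, during which the arm holds its last target.

## Working session

There is one attempt and no reset: what is moved stays moved. The work goes in short steps, Python scripts to look and compute and a shell command to move; the robot and the scene stay as the last step left them, time stands still between calls to the robot, and variables do not carry over. Pictures are saved under pics/ and viewed, and the job is handed in when it is done.

```bash
ls; mkdir -p pics; python3 - <<'E'
from bench import r, optics
import cv2, numpy as np
for n in ("top","side"):
    im=optics.camera(n); cv2.imwrite(f"pics/{n}0.png",im[:,:,::-1])
    m=optics.camera_model(n); print(n,np.round(np.array(m["camera_matrix"]),1).tolist(),np.round(np.array(m["world_from_camera"]),3).tolist())
s=r.read_state()
print({k:np.round(v,3).tolist() for k,v in s.items()})
E
```

```text
pics
top [[515.7, 0.0, 320.1], [0.0, 515.7, 234.5], [0.0, 0.0, 1.0]] [[-0.153, -0.968, 0.198, 0.294], [-0.988, 0.149, -0.035, 0.026], [0.004, -0.201, -0.98, 1.156], [0.0, 0.0, 0.0, 1.0]]
side [[455.0, 0.0, 316.5], [0.0, 455.0, 230.1], [0.0, 0.0, 1.0]] [[0.846, -0.272, 0.459, 0.049], [-0.533, -0.448, 0.718, -0.696], [0.01, -0.852, -0.524, 0.604], [0.0, 0.0, 0.0, 1.0]]
{'time': 0.1, 'joint_positions': [-1.353, 0.333, -0.065, 1.461, 0.022, 1.35, -0.089], 'joint_vel': [0.001, -0.005, -0.0, -0.0, 0.001, 0.001, -0.001], 'joint_torque': [0.001, -62.455, 0.024, -39.071, -0.062, 0.037, 0.0], 'ee_pos': [0.149, 0.607, 0.239], 'eef_rot': [0.084, 0.702, -0.085, 0.702], 'ft_force': [-0.419, -0.232, 0.438], 'torque': [0.05, -0.018, -0.036], 'width': 0.087}
```

View pics/top0.png

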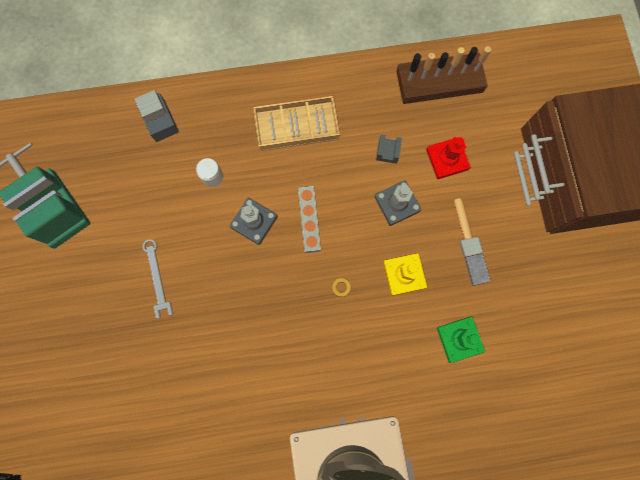

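View pics/side0.png

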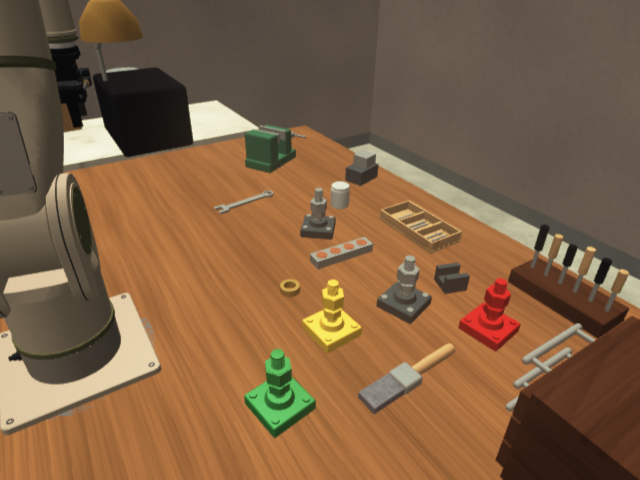

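There are two grey candidates: the left post at top (253,218) / side (318,212), and the right post at top (400,200) / side (405,285). The coloured posts are look-alikes. I'll enlarge both grey posts to see which one has the gap.

```bash
python3 - <<'E'
import cv2, numpy as np
s=cv2.imread("pics/side0.png"); t=cv2.imread("pics/top0.png")
def c(i,u,v,h=32): return cv2.resize(i[v-h:v+h,u-h:u+h],(390,290+0) if 0 else (300,300),interpolation=cv2.INTER_CUBIC)
o=np.vstack([np.hstack([c(s,318,212),c(s,407,285,36)]),np.hstack([c(t,253,218),c(t,400,200)])])
cv2.imwrite("pics/crop0.png",o)
E
```

```text
(no output)
```

View pics/crop0.png

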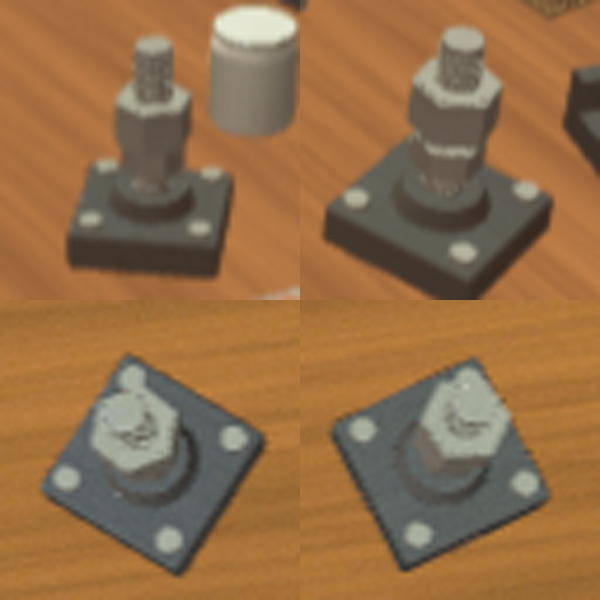

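The right post is the open one. A bright sliver of the lower nut's top face shows between its nuts at about side (405,289), and less stud stands proud. The left post's nuts touch. Now I'll measure the right post.

```bash
cat > h.py <<'E'
import numpy as np
from bench import optics
def ray(n,u,v):
    m=optics.camera_model(n);K=np.array(m["camera_matrix"]);T=np.array(m["world_from_camera"])
    d=T[:3,:3]@np.linalg.solve(K,[u,v,1.]);return T[:3,3],d/np.linalg.norm(d)
def plane(n,u,v,z):
    o,d=ray(n,u,v);return o+d*(z-o[2])/d[2]
def tri(u1,u2):
    (a,d),(b,e)=ray("top",*u1),ray("side",*u2)
    s=np.linalg.lstsq(np.c_[d,-e],b-a,rcond=None)[0];p,q=a+s[0]*d,b+s[1]*e
    return (p+q)/2,np.linalg.norm(p-q)
def proj(n,p):
    m=optics.camera_model(n);K=np.array(m["camera_matrix"]);T=np.linalg.inv(np.array(m["world_from_camera"]))
    q=K@(T[:3,:3]@np.array(p)+T[:3,3]);return q[:2]/q[2]
E
python3 - <<'E'
import cv2, numpy as np
s=cv2.imread("pics/side0.png"); t=cv2.imread("pics/top0.png")
def c(i,u0,v0,w,h,k):
    o=cv2.resize(i[v0:v0+h,u0:u0+w],None,fx=k,fy=k,interpolation=cv2.INTER_CUBIC)
    for x in range(0,w,5): cv2.putText(o,str(u0+x),(x*k,8),0,.3,(0,255,255));cv2.line(o,(x*k,0),(x*k,h*k),(0,90,90),1)
    for y in range(0,h,5): cv2.putText(o,str(v0+y),(0,y*k+8),0,.3,(0,255,255));cv2.line(o,(0,y*k),(w*k,y*k),(0,90,90),1)
    return o
cv2.imwrite("pics/ct.png",c(t,370,172,56,56,10)); cv2.imwrite("pics/cs.png",c(s,375,250,60,60,10))
E
```

```text
(no output)
```

View pics/ct.png

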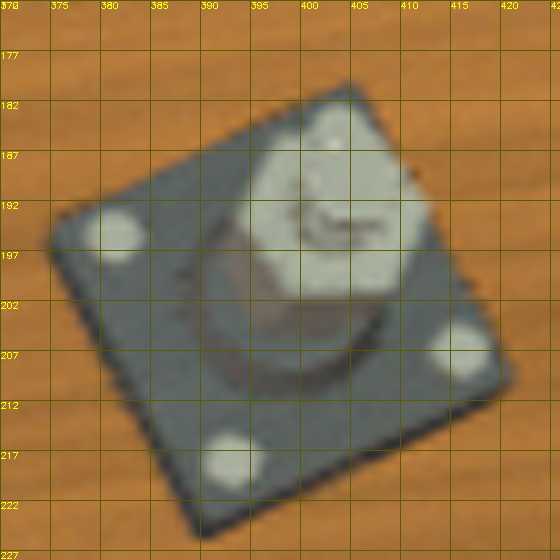

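View pics/cs.png

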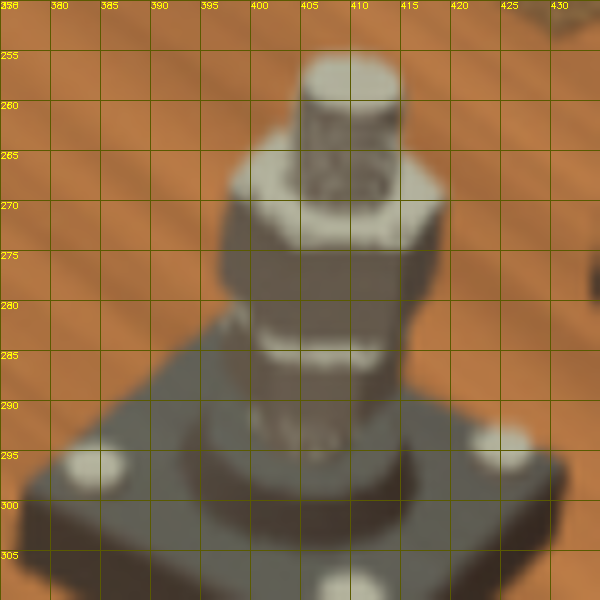

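```bash
python3 - <<'E'
from h import *
import numpy as np
np.set_printoptions(precision=4,suppress=True)
print(tri((403.5,187),(410,258.1)), plane("top",403.5,187,.116),plane("side",410,258.1,.116))
f=[plane("top",*p,.022) for p in [(404.5,180.5),(375,195.5),(390.5,224.5),(421,209)]]
print(np.array(f),np.mean(f,0))
b=[plane("top",*p,.025) for p in [(381.3,195.7),(393.2,218),(416,207)]]; print(np.array(b), (b[0]+b[2])/2)
ps={"top":[(412.8,193),(409,201.3),(398.3,201.3),(393.8,194)],"side":[(398,268.5),(403.5,274.8),(415.8,274.5),(419,269.3)]}
ax=(plane("top",403.5,187,.116)+plane("side",410,258.1,.116))/2
for n in ps:
  for z in (.091,.093,.095):
    for p in ps[n]:
      q=plane(n,*p,z)-ax; print(n,z,p,round(np.hypot(q[0],q[1])*1e3,1),round(np.degrees(np.arctan2(q[1],q[0]))%60,1))
E
```

```text
(array([ 0.5771, -0.2002,  0.1125]), np.float64(0.00248128656903833)) [ 0.5772 -0.2001  0.116 ] [ 0.5719 -0.2035  0.116 ]
[[ 0.6178 -0.2257  0.022 ]
 [ 0.5929 -0.1526  0.022 ]
 [ 0.5208 -0.1753  0.022 ]
 [ 0.5457 -0.2502  0.022 ]] [ 0.5693 -0.2009  0.022 ]
[[ 0.5895 -0.1662  0.025 ]
 [ 0.5341 -0.1835  0.025 ]
 [ 0.5514 -0.2392  0.025 ]] [ 0.5704 -0.2027  0.025 ]
top 0.091 (412.8, 193) 22.0 12.3
top 0.091 (409, 201.3) 25.4 21.9
top 0.091 (398.3, 201.3) 24.0 26.8
top 0.091 (393.8, 194) 19.9 37.8
top 0.093 (412.8, 193) 21.8 10.6
top 0.093 (409, 201.3) 25.7 20.6
top 0.093 (398.3, 201.3) 24.6 26.7
top 0.093 (393.8, 194) 20.4 39.1
top 0.095 (412.8, 193) 21.5 8.9
top 0.095 (409, 201.3) 26.0 19.3
top 0.095 (398.3, 201.3) 25.3 26.5
top 0.095 (393.8, 194) 20.8 40.4
side 0.091 (398, 268.5) 21.1 32.6
side 0.091 (403.5, 274.8) 25.4 25.0
side 0.091 (415.8, 274.5) 22.2 22.7
side 0.091 (419, 269.3) 18.9 16.1
side 0.093 (398, 268.5) 22.1 39.5
side 0.093 (403.5, 274.8) 28.0 26.8
side 0.093 (415.8, 274.5) 24.4 18.5
side 0.093 (419, 269.3) 18.9 7.6
side 0.095 (398, 268.5) 23.4 45.8
side 0.095 (403.5, 274.8) 30.6 28.3
side 0.095 (415.8, 274.5) 26.6 15.0
side 0.095 (419, 269.3) 19.3 59.2
```

```bash
python3 - <<'E'
from h import *
import numpy as np
from scipy.optimize import least_squares
ps={"top":[(412.8,193),(409,201.3),(398.3,201.3),(393.8,194)],"side":[(398,268.5),(403.5,274.8),(415.8,274.5),(419,269.3)]}
def corr(n,z):
  P=np.array([plane(n,*p,z)[:2] for p in ps[n]])
  best=None
  for y0 in (0,15,30,45):
    def res(x):
      C=np.array([[x[0]+.0208*np.cos(x[2]+k*np.pi/3),x[1]+.0208*np.sin(x[2]+k*np.pi/3)] for k in range(6)])
      return np.min(np.linalg.norm(P[:,None]-C[None],axis=2),axis=1)*1e3
    s=least_squares(res,[.571,-.202,np.radians(y0)])
    if best is None or s.cost<best.cost: best=s
  return best
for n in ps:
  for z in (.091,.093,.095):
    s=corr(n,z); print(n,z,s.x[:2].round(4),round(np.degrees(s.x[2])%60,1),s.fun.round(1))
E
```

```text
top 0.091 [ 0.5702 -0.2022] 23.7 [0.1 0.7 1.6 0.9]
top 0.093 [ 0.5697 -0.2018] 23.4 [0.2 0.8 1.5 1. ]
top 0.095 [ 0.5692 -0.2014] 23.5 [0.2 0.7 1.5 1. ]
side 0.091 [ 0.5719 -0.2034] 25.6 [1.2 1.6 1.5 1. ]
side 0.093 [ 0.57   -0.2054] 24.9 [1.1 1.6 1.6 1.1]
side 0.095 [ 0.5677 -0.2071] 26.5 [1.5 1.5 1.2 1.1]
```

```bash
cat > st.py <<'E'
import numpy as np,sys
from bench import r
from scipy.spatial.transform import Rotation as R
def st(tgt=None,yaw=None):
    s=r.read_state();p=np.array(s["ee_pos"]);M=R.from_quat(s["eef_rot"]).as_matrix()
    y=np.degrees(np.arctan2(M[1,1],M[0,1]))
    print("t",round(s["time"],2),"p",(p*1e3).round(1),"yaw_y",round(y,1),"x",M[:,0].round(3),"q",np.round(s["joint_positions"],2),"F",np.round(s["ft_force"],1),"T",np.round(s["torque"],3),"w",round(s["width"]*1e3,1))
    if tgt is not None:
        print("need cm (tool)",(M.T@(np.array(tgt)-p)*100).round(2))
    if yaw is not None:
        print("spin deg mod60 (+cw)",round((y-yaw)%60,1))
if __name__=="__main__":
    a=[float(x) for x in sys.argv[1:]]
    st(a[:3] if len(a)>=3 else None,a[3] if len(a)>3 else None)
E
python3 st.py .5705 -.2025 .24 54
```

```text
t 0.1 p [149.  606.6 238.8] yaw_y 76.2 x [-0.    -0.001 -1.   ] q [-1.35  0.33 -0.06  1.46  0.02  1.35 -0.09] F [-0.4 -0.2  0.4] T [ 0.05  -0.018 -0.036] w 87.0
need cm (tool) [-2.000e-02 -6.853e+01  6.023e+01]
spin deg mod60 (+cw) 22.2
```

```bash
python3 -m inch '[{"translation":[0,-4.5,3.95],"spin":0},{"translation":[0,-4.5,3.95],"spin":0},{"translation":[0,-4.5,3.95],"spin":0},{"translation":[0,-4.5,3.95],"spin":0},{"translation":[0,-4.5,3.95],"spin":0}]' 0 && python3 st.py .5705 -.2025 .24 54
```

```text
time: 0.72
ee_pos: [0.288, 0.3355, 0.2359]
eef_rot: [0.081, 0.703, -0.084, 0.701]
ft_force: [0.4, 0.3, 0.1]
width: 0.0868
t 0.72 p [288.  335.5 235.9] yaw_y 76.6 x [-0.003 -0.004 -1.   ] q [-1.07 -0.07  0.1   1.92  0.01  1.3   0.37] F [0.4 0.3 0.1] T [ 0.064 -0.064  0.015] w 86.8
need cm (tool) [ -0.25 -45.78  39.96]
spin deg mod60 (+cw) 22.6
```

```bash
python3 -m inch '[{"translation":[-0.2,-4.5,3.95],"spin":0},{"translation":[0,-4.5,3.95],"spin":0},{"translation":[0,-4.5,3.95],"spin":0},{"translation":[0,-4.5,3.95],"spin":0},{"translation":[0,-4.5,3.95],"spin":0},{"translation":[0,-4.5,3.95],"spin":0},{"translation":[0,-4.5,3.95],"spin":0},{"translation":[0,-4.5,3.95],"spin":0},{"translation":[0,-4.5,3.95],"spin":0},{"translation":[0,-4.5,3.95],"spin":0}]' 0 && python3 st.py .5705 -.2025 .24 54
python3 -m inch '[{"translation":[0,0,0],"spin":-9},{"translation":[0,0,0],"spin":-9},{"translation":[0,0,0],"spin":-9},{"translation":[0,0,0],"spin":-9},{"translation":[0,0,0],"spin":0}]' 0 && python3 st.py .5705 -.2025 .24 54
```

```text
time: 1.98
ee_pos: [0.5738, -0.2119, 0.2387]
eef_rot: [0.081, 0.702, -0.081, 0.702]
ft_force: [1.0, 0.2, 1.3]
width: 0.087
t 1.98 p [ 573.8 -211.9  238.7] yaw_y 76.8 x [-0.    -0.001 -1.   ] q [-0.36  0.38  0.83  1.54 -0.28  1.35  1.84] F [1.  0.2 1.3] T [ 0.064 -0.045  0.008] w 87.0
need cm (tool) [-0.13  0.84 -0.53]
spin deg mod60 (+cw) 22.8
time: 2.6
ee_pos: [0.5725, -0.2178, 0.2339]
eef_rot: [-0.145, 0.696, 0.142, 0.689]
ft_force: [0.5, 0.1, 0.8]
width: 0.0872
t 2.6 p [ 572.5 -217.8  233.9] yaw_y 113.4 x [-0.01  -0.006 -1.   ] q [-0.26  0.36  0.71  1.53 -0.23  1.34  2.45] F [0.5 0.1 0.8] T [ 0.036  0.056 -0.011] w 87.2
need cm (tool) [-0.62  1.49  0.42]
spin deg mod60 (+cw) 59.4
```

```bash
python3 -m inch '[{"translation":[3,1.5,0.4],"spin":0},{"translation":[4,0,0],"spin":0},{"translation":[0,0,0],"spin":0}]' 0 && python3 st.py .5705 -.2025 .16 54; python3 - <<'E'
from bench import optics
import cv2,numpy as np
a=optics.camera("top")[120:270,320:470,::-1];b=optics.camera("side")[170:340,320:490,::-1]
cv2.imwrite("pics/pre.png",np.hstack([cv2.resize(a,(400,400)),cv2.resize(b,(400,400))]))
E
```

```text
time: 2.98
ee_pos: [0.5694, -0.2024, 0.1624]
eef_rot: [-0.141, 0.697, 0.138, 0.69]
ft_force: [0.1, -0.1, -0.1]
width: 0.0868
t 2.98 p [ 569.4 -202.4  162.4] yaw_y 112.7 x [-0.009 -0.005 -1.   ] q [-0.28  0.4   0.68  1.64 -0.26  1.2   2.43] F [ 0.1 -0.1 -0.1] T [ 0.085 -0.008  0.014] w 86.8
need cm (tool) [ 0.24 -0.05  0.1 ]
spin deg mod60 (+cw) 58.7
```

View pics/pre.png

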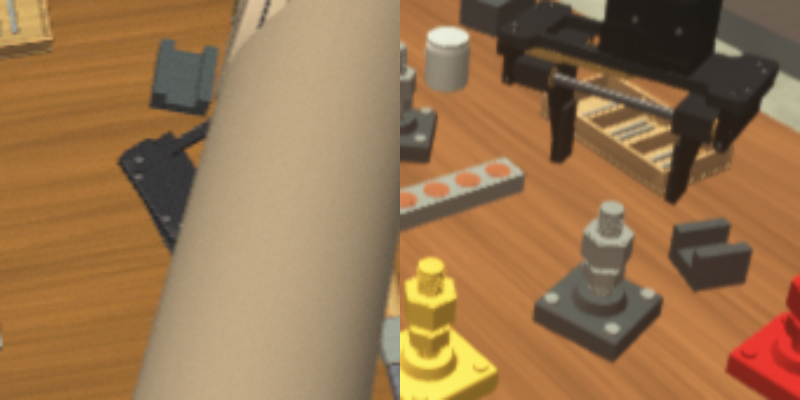

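```bash
python3 -m inch '[{"translation":[3.5,-0.05,0.1],"spin":-1.3},{"translation":[2,0,0],"spin":0},{"translation":[1.8,0,0],"spin":0},{"translation":[0,0,0],"spin":0}]' 0 && python3 st.py .5705 -.2025 .089 54
```

```text
time: 3.58
ee_pos: [0.5759, -0.2053, 0.0965]
eef_rot: [-0.15, 0.691, 0.143, 0.693]
ft_force: [0.4, -0.8, 0.1]
width: 0.0866
t 3.58 p [ 575.9 -205.3   96.5] yaw_y 113.9 x [ 0.004 -0.008 -1.   ] q [-0.24  0.48  0.65  1.7  -0.31  1.07  2.49] F [ 0.4 -0.8  0.1] T [0.079 0.022 0.03 ] w 86.6
need cm (tool) [ 0.75  0.48 -0.39]
spin deg mod60 (+cw) 59.9
```

```bash
python3 -m inch '[{"translation":[0.75,0.48,-0.4],"spin":0},{"translation":[0,0,0],"spin":0}]' 0 && python3 st.py .5705 -.2025 .089 54
```

```text
time: 3.82
ee_pos: [0.5707, -0.2028, 0.0899]
eef_rot: [-0.15, 0.69, 0.143, 0.693]
ft_force: [0.3, -0.1, -0.3]
width: 0.0867
t 3.83 p [ 570.7 -202.8   89.9] yaw_y 113.8 x [ 0.006 -0.009 -1.   ] q [-0.25  0.47  0.65  1.72 -0.31  1.05  2.49] F [ 0.3 -0.1 -0.3] T [ 0.036 -0.045 -0.055] w 86.7
need cm (tool) [ 0.09  0.04 -0.  ]
spin deg mod60 (+cw) 59.8
```

```bash
python3 -m inch '[{"translation":[0,0,0],"spin":0},{"translation":[0,0,0],"spin":0},{"translation":[0,0,0],"spin":0},{"translation":[0,0,0],"spin":0}]' 0.6 15 && python3 st.py .5705 -.2025 .089 54;python3 -m inch '[{"translation":[0,0,0],"spin":0},{"translation":[0,0,0],"spin":0},{"translation":[0,0,0],"spin":0}]' 1 15 && python3 st.py .5705 -.2025 .089 54
```

```text
time: 4.32
ee_pos: [0.5714, -0.203, 0.0912]
eef_rot: [-0.15, 0.69, 0.142, 0.694]
ft_force: [-0.4, 0.0, -0.3]
width: 0.0548
t 4.33 p [ 571.4 -203.    91.2] yaw_y 113.8 x [ 0.008 -0.009 -1.   ] q [-0.25  0.47  0.65  1.72 -0.31  1.05  2.49] F [-0.4  0.  -0.3] T [0.014 0.088 0.039] w 54.8
need cm (tool) [ 0.22  0.08 -0.07]
spin deg mod60 (+cw) 59.8
time: 4.7
ee_pos: [0.5711, -0.2019, 0.0911]
eef_rot: [-0.149, 0.69, 0.143, 0.694]
ft_force: [-0.7, 0.7, 3.1]
width: 0.0361
t 4.7 p [ 571.1 -201.9   91.1] yaw_y 113.9 x [ 0.007 -0.007 -1.   ] q [-0.25  0.47  0.65  1.72 -0.31  1.05  2.49] F [-0.7  0.7  3.1] T [0.122 0.301 0.043] w 36.1
need cm (tool) [ 0.21 -0.03 -0.07]
spin deg mod60 (+cw) 59.9
```

```bash
python3 -m inch '[{"translation":[0.03,0,0],"spin":10},{"translation":[0.03,0,0],"spin":10},{"translation":[0.03,0,0],"spin":10},{"translation":[0.03,0,0],"spin":10},{"translation":[0.03,0,0],"spin":10},{"translation":[0.03,0,0],"spin":10},{"translation":[0,0,0],"spin":0}]' 1 30 && python3 st.py .571 -.202 .089 54
```

```text
time: 5.58
ee_pos: [0.5713, -0.1998, 0.0894]
eef_rot: [0.228, 0.666, -0.23, 0.672]
ft_force: [-0.9, 1.1, 0.8]
width: 0.0359
t 5.58 p [ 571.3 -199.8   89.4] yaw_y 52.2 x [ 0.006 -0.005 -1.   ] q [-0.41  0.55  0.87  1.73 -0.47  1.08  1.53] F [-0.9  1.1  0.8] T [ 0.023  0.296 -0.105] w 35.9
need cm (tool) [ 0.04 -0.19  0.11]
spin deg mod60 (+cw) 58.2
```

```bash
python3 -m inch '[{"translation":[0.03,0,0.05],"spin":10},{"translation":[0.03,0,0.03],"spin":10},{"translation":[0.03,0,0],"spin":10},{"translation":[0.03,0,0],"spin":10},{"translation":[0.03,0,0],"spin":10},{"translation":[0.03,0,0],"spin":10},{"translation":[0,0,0],"spin":0}]' 1 30 && python3 st.py .571 -.202 .0875 54; python3 -m inch '[{"translation":[0.03,0,0],"spin":10},{"translation":[0.03,0,0],"spin":10},{"translation":[0.03,0,0],"spin":10},{"translation":[0.03,0,0],"spin":10},{"translation":[0.03,0,0],"spin":10},{"translation":[0.03,0,0],"spin":10},{"translation":[0,0,0],"spin":0}]' 1 30 && python3 st.py .571 -.202 .0858 54
```

```text
time: 6.45
ee_pos: [0.5732, -0.199, 0.0878]
eef_rot: [0.533, 0.463, -0.531, 0.468]
ft_force: [-0.1, 0.3, 1.0]
width: 0.0358
t 6.45 p [ 573.2 -199.    87.8] yaw_y -7.6 x [ 0.008 -0.003 -1.   ] q [-0.54  0.67  1.09  1.73 -0.66  1.15  0.62] F [-0.1  0.3  1. ] T [ 0.097  0.352 -0.124] w 35.8
need cm (tool) [ 0.03 -0.17  0.33]
spin deg mod60 (+cw) 58.4
time: 7.32
ee_pos: [0.5748, -0.2002, 0.0861]
eef_rot: [0.696, 0.142, -0.689, 0.146]
ft_force: [-0.4, 1.6, 2.5]
width: 0.0355
t 7.33 p [ 574.8 -200.2   86.1] yaw_y -66.5 x [ 0.01  -0.003 -1.   ] q [-0.61  0.82  1.27  1.73 -0.84  1.23 -0.29] F [-0.4  1.6  2.5] T [0.308 0.242 0.019] w 35.5
need cm (tool) [0.03 0.01 0.42]
spin deg mod60 (+cw) 59.5
```

Jaw-centring readings put the stud axis at (572.9, -201.1). Joint 3 is nearing its range limit, so I'll release, turn back 180° and re-grip.

```bash
python3 -m inch '[{"translation":[0,0,0],"spin":0},{"translation":[0,0,0],"spin":0},{"translation":[0,0,0],"spin":0},{"translation":[0,0,0],"spin":0}]' 0 30 && python3 st.py .5729 -.2011 .0865 54; python3 -m inch '[{"translation":[0,0,0.2],"spin":-10},{"translation":[0,0,0],"spin":-10},{"translation":[0,0,0],"spin":-10},{"translation":[0,0,0],"spin":-10},{"translation":[0,0,0],"spin":-10},{"translation":[0,0,0],"spin":-10}]' 0 30 && python3 st.py .5729 -.2011 .0865 54
```

```text
time: 7.82
ee_pos: [0.5743, -0.2005, 0.0859]
eef_rot: [0.695, 0.147, -0.688, 0.15]
ft_force: [-0.3, -1.2, 0.0]
width: 0.0679
t 7.83 p [ 574.3 -200.5   85.9] yaw_y -65.7 x [ 0.01  -0.002 -1.   ] q [-0.61  0.82  1.27  1.73 -0.84  1.23 -0.27] F [-0.3 -1.2  0. ] T [-0.078  0.118 -0.032] w 67.9
need cm (tool) [-0.06 -0.    0.15]
spin deg mod60 (+cw) 0.3
time: 8.57
ee_pos: [0.5719, -0.2016, 0.0856]
eef_rot: [0.517, 0.481, -0.514, 0.487]
ft_force: [0.4, -1.0, -0.3]
width: 0.0869
t 8.57 p [ 571.9 -201.6   85.6] yaw_y -3.6 x [ 0.009 -0.004 -1.   ] q [-0.52  0.65  1.06  1.73 -0.63  1.13  0.67] F [ 0.4 -1.  -0.3] T [-0.053  0.07  -0.015] w 86.9
need cm (tool) [-0.09  0.1  -0.06]
spin deg mod60 (+cw) 2.4
```

```bash
python3 -m inch '[{"translation":[0,0.1,-0.06],"spin":-10},{"translation":[0,0,0],"spin":-10},{"translation":[0,0,0],"spin":-10},{"translation":[0,0,0],"spin":-10},{"translation":[0,0,0],"spin":-10},{"translation":[0,0,0],"spin":-10},{"translation":[0,0,0],"spin":-10},{"translation":[0,0,0],"spin":-10},{"translation":[0,0,0],"spin":-10},{"translation":[0,0,0],"spin":-10},{"translation":[0,0,0],"spin":-10},{"translation":[0,0,0],"spin":-5},{"translation":[0,0,0],"spin":0}]' 0 30 && python3 st.py .5729 -.2011 .0865 54
```

```text
time: 10.2
ee_pos: [0.5713, -0.2031, 0.0859]
eef_rot: [-0.16, 0.687, 0.154, 0.692]
ft_force: [0.4, -0.1, -0.3]
width: 0.0872
t 10.2 p [ 571.3 -203.1   85.9] yaw_y 115.6 x [ 0.009 -0.006 -1.   ] q [-0.22  0.47  0.61  1.72 -0.3   1.04  2.51] F [ 0.4 -0.1 -0.3] T [0.035 0.077 0.04 ] w 87.2
need cm (tool) [-0.06  0.11  0.23]
spin deg mod60 (+cw) 1.6
```

```bash
python3 -m inch '[{"translation":[0,0.1,0.22],"spin":1.6},{"translation":[0,0,0],"spin":0},{"translation":[0,0,0],"spin":0},{"translation":[0,0,0],"spin":0},{"translation":[0,0,0],"spin":0},{"translation":[0,0,0],"spin":0},{"translation":[0,0,0],"spin":0}]' 1 40 && python3 st.py .5729 -.2011 .086 54; python3 -m inch '[{"translation":[0,0,0],"spin":0}]' && python3 st.py
```

```text
time: 11.08
ee_pos: [0.5728, -0.2011, 0.0857]
eef_rot: [-0.148, 0.69, 0.142, 0.694]
ft_force: [-0.1, -1.8, -0.5]
width: 0.0356
t 11.07 p [ 572.8 -201.1   85.7] yaw_y 113.7 x [ 0.008 -0.006 -1.   ] q [-0.23  0.47  0.62  1.72 -0.31  1.04  2.48] F [-0.1 -1.8 -0.5] T [ 0.08  -0.015  0.057] w 35.6
need cm (tool) [-0.03 -0.01  0.  ]
spin deg mod60 (+cw) 59.7
time: 11.2
ee_pos: [0.5729, -0.2011, 0.0858]
eef_rot: [-0.148, 0.69, 0.142, 0.695]
ft_force: [-0.0, 0.2, 0.5]
width: 0.0356
t 11.2 p [ 572.9 -201.1   85.8] yaw_y 113.7 x [ 0.008 -0.006 -1.   ] q [-0.23  0.47  0.62  1.72 -0.31  1.04  2.48] F [-0.   0.2  0.5] T [0.047 0.033 0.061] w 35.6
```

```bash
python3 -m inch '[{"translation":[0.03,0,0],"spin":10},{"translation":[0.03,0,0],"spin":10},{"translation":[0.03,0,0],"spin":10},{"translation":[0.03,0,0],"spin":10}]' && python3 st.py .5729 -.2011 .0844 ; for i in 1 2; do python3 -m inch '[{"translation":[0.03,0,0],"spin":8}]' >/dev/null && python3 st.py .5729 -.2011 .0844; done
```

```text
time: 11.7
ee_pos: [0.5729, -0.201, 0.0846]
eef_rot: [0.106, 0.696, -0.109, 0.702]
ft_force: [-0.8, 0.0, -0.2]
width: 0.0355
t 11.7 p [ 572.9 -201.    84.6] yaw_y 72.5 x [ 0.009 -0.006 -1.   ] q [-0.33  0.52  0.77  1.72 -0.4   1.06  1.83] F [-0.8  0.  -0.2] T [-0.067  0.071  0.053] w 35.5
need cm (tool) [ 0.02 -0.    0.01]
t 11.82 p [ 572.9 -201.    84.4] yaw_y 64.2 x [ 0.009 -0.006 -1.   ] q [-0.36  0.53  0.8   1.73 -0.42  1.06  1.7 ] F [-0.3 -0.8 -0.2] T [-0.086  0.141  0.073] w 35.6
need cm (tool) [-0.   -0.01  0.  ]
t 11.95 p [ 572.9 -201.    84.1] yaw_y 56.0 x [ 0.009 -0.006 -1.   ] q [-0.38  0.54  0.83  1.73 -0.44  1.06  1.58] F [-1.5  0.4  1.2] T [-0.092  0.288  0.26 ] w 35.3
need cm (tool) [-0.03 -0.    0.01]
```

```bash
for i in 1 2 3; do python3 -m inch '[{"translation":[0,0,0],"spin":0}]' >/dev/null && python3 st.py; done
```

```text
t 12.07 p [ 572.9 -201.    84.2] yaw_y 56.0 x [ 0.008 -0.006 -1.   ] q [-0.38  0.54  0.83  1.73 -0.44  1.06  1.58] F [-0.5 -0.5  0.5] T [-0.08   0.159  0.118] w 35.4
t 12.2 p [ 572.9 -201.1   84.2] yaw_y 56.2 x [ 0.008 -0.006 -1.   ] q [-0.38  0.54  0.83  1.73 -0.44  1.06  1.58] F [-0.2 -0.1  0.5] T [-0.088  0.125  0.009] w 35.7
t 12.32 p [ 572.9 -201.    84.2] yaw_y 56.3 x [ 0.008 -0.006 -1.   ] q [-0.38  0.54  0.83  1.73 -0.44  1.06  1.58] F [-0.1 -0.1 -0.4] T [-0.04   0.073 -0.04 ] w 35.5
```

```bash
for i in 1 2 3; do python3 -m inch '[{"translation":[0.015,0,0],"spin":5}]' >/dev/null && python3 st.py; done
```

```text
t 12.45 p [ 572.8 -201.1   84.1] yaw_y 51.3 x [ 0.009 -0.006 -1.   ] q [-0.39  0.55  0.85  1.73 -0.46  1.07  1.5 ] F [-0.2  0.2  1.3] T [-0.086  0.165  0.288] w 35.6
t 12.57 p [ 572.9 -201.    84. ] yaw_y 46.3 x [ 0.009 -0.006 -1.   ] q [-0.4   0.55  0.87  1.73 -0.47  1.07  1.43] F [-0.7  0.  -0. ] T [-0.103  0.164  0.414] w 35.5
t 12.7 p [ 572.9 -201.    83.9] yaw_y 41.2 x [ 0.009 -0.005 -1.   ] q [-0.41  0.56  0.88  1.73 -0.49  1.08  1.35] F [-0.6 -0.3  0.7] T [-0.146  0.24   0.492] w 35.5
```

```bash
python3 -m inch '[{"translation":[0,0,0],"spin":1.5}]' >/dev/null && python3 st.py;  python3 -m inch '[{"translation":[0,0,0],"spin":0}]' >/dev/null && python3 st.py; python3 - <<'E'
from bench import optics
import cv2,numpy as np
b=optics.camera("side")[240:320,365:465,::-1]
cv2.imwrite("pics/tight.png",cv2.resize(b,None,fx=7,fy=7,interpolation=cv2.INTER_CUBIC))
E
```

```text
t 12.82 p [ 572.9 -201.    83.9] yaw_y 39.8 x [ 0.009 -0.006 -1.   ] q [-0.42  0.57  0.89  1.73 -0.49  1.08  1.33] F [0.3 0.  1.9] T [-0.139  0.167  0.455] w 35.5
t 12.95 p [ 572.9 -201.    83.9] yaw_y 39.9 x [ 0.008 -0.006 -1.   ] q [-0.42  0.57  0.89  1.73 -0.49  1.08  1.33] F [-0.1 -0.1  0.5] T [-0.129  0.145  0.464] w 35.5
```

View pics/tight.png

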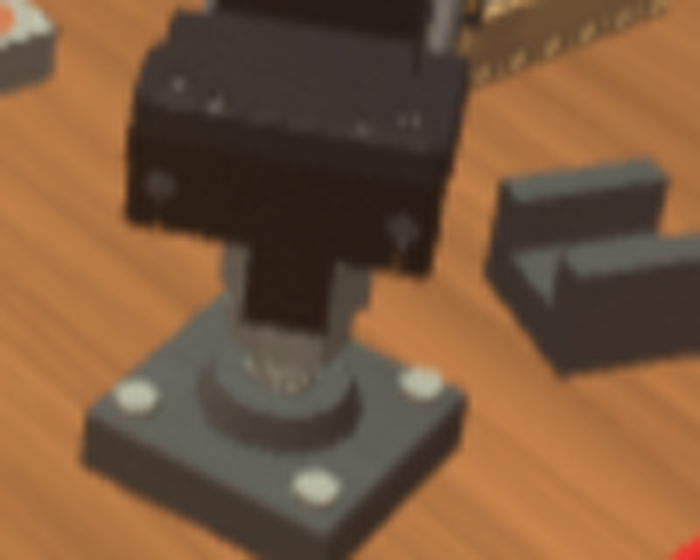

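The nuts have seated and the torque is about 0.47 N m. One small step will take it to the middle of the target range.

```bash
python3 -m inch '[{"translation":[0,0,0],"spin":2.5}]' >/dev/null && python3 st.py;  python3 -m inch '[{"translation":[0,0,0],"spin":0}]' >/dev/null && python3 st.py
```

```text
t 13.12 p [ 572.9 -201.    83.9] yaw_y 37.4 x [ 0.009 -0.005 -1.   ] q [-0.42  0.57  0.9   1.73 -0.5   1.08  1.29] F [ 0.5 -1.8 -0.4] T [-0.148  0.179  0.482] w 35.9
t 13.25 p [ 572.9 -201.    83.9] yaw_y 37.3 x [ 0.009 -0.005 -1.   ] q [-0.42  0.57  0.9   1.73 -0.5   1.08  1.29] F [ 0.3 -0.8  0.7] T [-0.149  0.125  0.391] w 35.6
```

```bash
python3 -m inch '[{"translation":[0,0,0],"spin":0},{"translation":[0,0,0],"spin":0},{"translation":[0,0,0],"spin":0},{"translation":[0,0,0],"spin":0},{"translation":[0,0,0],"spin":0}]' 0 40 >/dev/null&& python3 st.py;  python3 -m inch '[{"translation":[-3,0,0],"spin":0},{"translation":[-5,0,0],"spin":0},{"translation":[-5,0,0],"spin":0},{"translation":[-4,0,0],"spin":0}]' >/dev/null && python3 st.py .45 .2 .25
```

```text
t 13.88 p [ 573.  -201.    83.9] yaw_y 37.3 x [ 0.009 -0.005 -1.   ] q [-0.42  0.57  0.9   1.73 -0.5   1.08  1.29] F [-0.1  0.2  0. ] T [-0.039  0.047  0.01 ] w 77.9
t 14.38 p [ 569.8 -199.4  255.6] yaw_y 37.3 x [ 0.003 -0.004 -1.   ] q [-0.52  0.4   1.02  1.54 -0.35  1.39  1.19] F [0.9 0.4 0.3] T [-0.098 -0.029  0.03 ] w 87.3
need cm (tool) [  0.36  14.64 -39.04]
```

Moving the arm aside to get clear views for the check.

```bash
python3 -m inch '[{"translation":[0,2,-5.5],"spin":0},{"translation":[0,2,-5.5],"spin":0},{"translation":[0,2,-5.5],"spin":0},{"translation":[0,2,-5.5],"spin":0},{"translation":[0,2,-5.5],"spin":0},{"translation":[0,2,-5.5],"spin":0},{"translation":[0,2,-5.5],"spin":0},{"translation":[0,0,0],"spin":0}]' >/dev/null && python3 st.py; python3 - <<'E'
from bench import optics
import cv2,numpy as np
t=optics.camera("top")[:,:,::-1];s=optics.camera("side")[:,:,::-1]
cv2.imwrite("pics/t1.png",t);cv2.imwrite("pics/s1.png",s)
s0=cv2.imread("pics/side0.png");t0=cv2.imread("pics/top0.png")
f=lambda i:cv2.resize(i,(290,290),interpolation=cv2.INTER_CUBIC)
cv2.imwrite("pics/cmp.png",np.vstack([np.hstack([f(i[250:310,375:435]) for i in (s0,s)]),np.hstack([f(i[172:228,370:426]) for i in (t0,t)])]))
E
```

```text
t 15.38 p [446.3 200.6 256.3] yaw_y 37.0 x [ 0.011 -0.002 -1.   ] q [-1.36 -0.03  0.84  1.83  0.03  1.33  0.12] F [-0.2 -0.7  0.1] T [-0.104  0.03  -0.031] w 86.7
```

View pics/cmp.png

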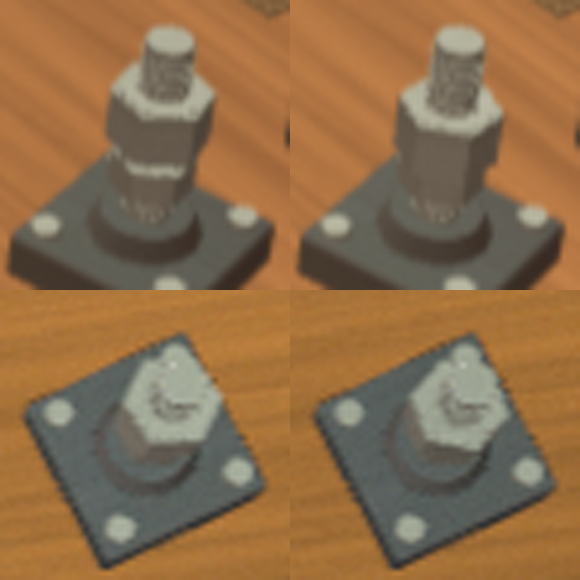

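View pics/s1.png

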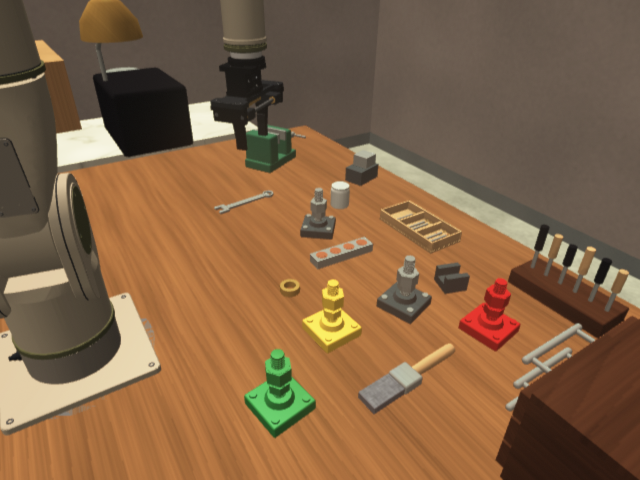

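The before/after crops show the gap is closed: the bright sliver at side (405,285) is gone and more stud stands proud. The foot and the other bench items look unmoved, and the arm is clear.

```bash
python3 -c "
from bench import close_job
print(close_job())"
```

```text
the job is handed in; nothing more can be done
None
```

I ran the upper nut on the right-hand grey post down onto the lower nut and tightened it there. I then opened the jaws, moved the arm clear and handed the job in at about 15.5 s of the 72 s allowed.

- **Running down:** the nut took about 237° (4.1 rad) to seat, in two grips, with a release and a 180° turn back between them. It then went about 20° further.
- **Tightness:** with the nut seated, the torque rose from 0.29 to about 0.48 N m. The last five readings were 0.49, 0.46, 0.46, 0.48 and 0.39 N m. The readings scatter by about 0.05, and the lowest was taken while holding still. All are well below the 0.7 N m at which the lower nut drags.
- **Final pictures:** the gap between the nuts is closed, and in the side view the other post and the bystanders look as they did at the start.
- **Not checked directly:** I could not measure the lower nut's angle in the pictures. That it did not turn is inferred from the torque still climbing and staying below the drag level.

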